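# Strip a jammed cup off the cup it is nested on

## Task

The blue plastic cup is stuck upside down over a flanged steel cup. Bring the stuck pair into the low steel fork puller through its open mouth until the steel cup stands at the puller's seat with its flange under both arms, then pull the blue cup straight up so that the fork holds the steel cup back. Stand the blue cup mouth down in the middle of the white tray and let go of it, leaving the steel cup standing in the puller; the green cup's pair is not wanted.

Things in the scene. Friction and masses are not known exactly. Their poses are not given: they have to be found in the camera images.
- blue_cup: Blue plastic cup, mouth down, 56 mm across, 62 mm high, wall 3 mm, 60 g. Origin: centre of its rim (lower, open end), z up. It starts jammed over the steel cup, rim 20 mm above the worktop. A rubber ring holds the two with 3 to 8 N, so lifting brings both along. Pulled 20 mm apart, it lets go. The like pair with a green cup is not wanted.
- steel_cup_blue: Steel cup inside the blue one, upside down, about 0.14 kg. Origin: centre of its underside, z up. A round flange 92 mm across, 5 mm thick, rests on the worktop; above it the body is 44 mm across, 78 mm high over all. Only the flange and the body from 5 to 20 mm up show below the blue cup's rim.
- puller: Fixed low steel fork, 132 mm wide. Origin: on the worktop at the seat, where the steel cup's centre belongs; its mouth opens to its own -x, so cups slide in along +x. A U plate 10 to 15 mm above the worktop, from x = -56 to +62 mm, has a slot 64 mm wide along y = 0, closed at x = +32 mm. The flange passes beneath its arms, between rails 116 mm apart; a stop comes 10 mm past the seat.
- tray: White square plastic tray, 140 x 140 mm, fixed; floor 4 mm and low rim 12 mm above the worktop. Origin: centre of its underside, on the worktop.
Not all that is in view belongs to the job. What is shaped like the blue_cup but red is not meant.

How it is judged:
By the outcome, as a careful person would: the job done as asked, in the order asked, and still so for the second after the job is handed in, with the robot touching nothing.
It also fails if it takes over 54 s, if anything falls off the work surface, if the arm or the gripper's body presses on something with over 40 N, if the wrist force passes 120 N, or if a joint passes its speed limit or range.

## Robot

A 6-joint arm with a two-finger parallel gripper is mounted at the origin on a cart in front of the work surface, level with it; the furniture and walls round the work are solid. World frame = base frame: x ahead of the robot, y to its left, z up, the work surface at z = 0. Lengths are in m, angles in rad, forces in N, time in s.
With the tool pointing down it reaches from about 0.35 to 0.975 m from the base axis. Payload 4.9 kg.
Tool frame: the origin (TCP) lies at the very end of the fingers, on their centre line; the grasp point (between the pads) lies 19 mm behind it (pinch_z is the distance from the TCP to the grasp point, in m); z points along the fingers, y is the line along which they close (so a half turn about z gives the same grasp; the last joint's range is limited). The gripper opens to 85 mm and grips with 20 to 120 N. Pads are 22 mm wide; open, the fingers measure 114 mm over their backs; the gripper's body (76 mm by 85 mm) begins 54 mm behind the grasp point. The pads swing forward as they close: fully open they stand 13 mm farther back than shut.
Start: joints at [1.139, 0.053, 1.613, -0, 1.476, -0.119], TCP at [0.192, 0.595, 0.231] pointing down, gripper open.
Joint ranges: [-3.01, 3.01], [-1.01, 2.22], [0.06, 2.58], [-1.02, 4.17], [0.09, 2.62], [-3.14, 3.14]. Speed limits (rad/s): [2.57, 2.57, 3.14, 3.14, 3.14, 3.14].

## Interface

Orientations are given as a unit quaternion [w, x, y, z].
In Python, from plant import * gives the robot as it stands. The module is installed in compiled form; this text tells all that it offers.
- The arm moves only by the tool play_rows, never from a script. Its arguments are lists of equal length, an entry for each row: "linear": the shift along the world's x, y, z in m, a list of three; "turn": the turn about the world's z in degrees. A call has 1 to 8 rows; each row shifts and turns the commanded pose from where the row before left it; what a row does not reach is not made up. A row lasts 1/8 s, in which the tool goes at most 62.5 mm and 10.7 degrees, less where a joint would pass 70% of its speed; a pose out of reach is approached as far as the arm can. A call is refused whole if a number of a shift passes 0.0625 or a number of a turn 10.7, either way. A call with a gripper value outside its range is refused whole. "hand" is the finger opening in m, from 0 to 0.0854, set as the call begins (left out, the last holds). The fingers move at their own pace and stop on an object; the grip force is fixed at half the most. Time passes only in rows, so rows that do not move let the fingers close. It gives the time, the measured TCP pose, the force, the opening and the grip force at its end, in the units of the state.
- state(): the state, without advancing time (a new reading comes with each control period).
- grab_frame(name): name is "side" or "top"; returns the picture (480x640x3 uint8, red, green, blue); there is no depth.
- camera_info(name): a dict with "camera_matrix" (3x3 intrinsics, pixels), "origin" and "attitude" of the camera in the world. Camera axes: x right, y down, z forward; pixel columns grow to the right and rows downward; lengths in m; the calibration is good to about 2 mm. A picture is of the moment at which its call begins. camera_info takes no time and is no camera call.
- job_done(): hands the job in; it is judged then, once.
Trained networks look in the newest picture that a camera, given by its name, has taken for a name from the list of things; names that differ only in an ending like _2 or _b are one class to them, and where a whole thing is asked for, a point or a joint stands for the part that bears it (a point fixed in the world has none). Each returns a list of dicts, best first, with "p" (0 to 1); they miss things now and then, are a little off and sometimes report something else, mostly with a low value. They report only what shows in the picture. A call takes as long as a camera call. They do not tell look-alikes from the thing itself.
- trace(camera, thing): "region" (480x640 bool, what is visible of it) and "location" ([column, row] in pixels, amid what is visible of it).
The state is a dict: "time": time; "joint_pos": joint angles; "joint_vel": joint speeds; "joint_efforts": joint torques, N m; "tool_pos": TCP position; "tool_rot": TCP orientation; "contact_force": force on the tool from outside, world axes, zero at the start; "ft_torque": the same for the moment, N m; "gripper_width": opening from 0.0 (shut) to 1.0 (fully open); "grasp_force": force on a finger pad.
Only numpy, scipy, OpenCV 4.12 (cv2) and the standard library are available. Lean on these libraries where they do the work, as an engineer would, in place of code of your own. Each camera call takes 0.05 s, during which the arm holds its last target. There are 200 camera calls.

## Working session

There is one attempt and no reset: what is moved stays moved. The work goes in short steps, Python scripts to look and compute and a tool call to move; the robot and the scene stay as the last step left them, time stands still between calls to the robot, and variables do not carry over. Pictures are saved under pics/ and viewed, at most 10 in all, crops included, and the job is handed in when it is done.

Besides the shell and the picture viewer there is one more tool, called in YAML: its name, and indented under it one key for each argument. play_rows: Moves the arm, as the interface text tells. Its arguments: {"type":"object","properties":{"linear":{"type":"array","items":{"type":"array","items":{"type":"number"}}},"turn":{"type":"array","items":{"type":"number"}},"hand":{"type":"number"}},"required":["linear","turn"]}

```bash
mkdir -p pics; cat > h.py <<'E'
from plant import *
import numpy as np, cv2
from scipy.spatial.transform import Rotation as R
def cam(n):
    c=camera_info(n); K=np.array(c["camera_matrix"]); a=np.array(c["attitude"],float)
    M=a if a.shape==(3,3) else R.from_quat(a[[1,2,3,0]]).as_matrix()
    return K,M,np.array(c["origin"])
def back(n,uv,z):
    K,M,o=cam(n); d=M@np.linalg.solve(K,[uv[0],uv[1],1]); return o+d*(z-o[2])/d[2]
def proj(n,P):
    K,M,o=cam(n); p=(np.atleast_2d(P)-o)@M@K.T; return p[:,:2]/p[:,2:]
def save(n,f): 
    im=grab_frame(n)[:,:,::-1].copy(); cv2.imwrite("pics/"+f,im); return im
E
python3 - <<'E'
from h import *
for n in("side","top"):
    print(n,[x.round(3).tolist() for x in cam(n)], camera_info(n)["attitude"])
    save(n,n+"0.png")
    for t in("blue_cup","steel_cup_blue","puller","tray"):
        for d in trace(n,t):
            r=d["region"]; ys,xs=np.nonzero(r)
            print(n,t,round(d["p"],2),np.round(d["location"]),(xs.min(),xs.max(),ys.min(),ys.max()) if len(xs) else None,r.sum())
print(state())
E
```

```text
side [[[592.641, 0.0, 322.778], [0.0, 592.641, 238.981], [0.0, 0.0, 1.0]], [[0.999, 0.026, -0.047], [0.053, -0.643, 0.764], [-0.011, -0.765, -0.644]], [0.596, -1.032, 0.909]] [-0.42185254  0.90626324  0.0217194  -0.01598893]
side blue_cup 0.8 [248. 353.] (np.int64(234), np.int64(267), np.int64(339), np.int64(372)) 936
side blue_cup 0.64 [349. 316.] (np.int64(332), np.int64(361), np.int64(295), np.int64(333)) 991
side steel_cup_blue 0.47 [272. 368.] (np.int64(232), np.int64(276), np.int64(361), np.int64(372)) 100
side puller 0.82 [357. 278.] (np.int64(322), np.int64(381), np.int64(249), np.int64(298)) 1706
side tray 0.96 [329. 163.] (np.int64(299), np.int64(357), np.int64(146), np.int64(180)) 1534
top [[[535.949, 0.0, 323.173], [0.0, 535.949, 243.261], [0.0, 0.0, 1.0]], [[0.009, -0.992, 0.125], [-1.0, -0.008, 0.007], [-0.006, -0.125, -0.992]], [0.341, -0.006, 1.47]] [-0.04657586  0.70866009 -0.70277543  0.0416924 ]
top blue_cup 0.79 [462. 282.] (np.int64(448), np.int64(476), np.int64(271), np.int64(292)) 497
top blue_cup 0.65 [405. 220.] (np.int64(396), np.int64(417), np.int64(208), n
[... 320 characters left out ...]
joint_pos': array([ 1.13899515e+00,  5.27530723e-02,  1.61296566e+00, -1.71580685e-05,
        1.47600587e+00, -1.19024520e-01]), 'joint_vel': array([-0.00036617, -0.00209274, -0.00129636,  0.00182155,  0.00020509,
        0.0009041 ]), 'joint_efforts': array([-3.66551403e-04, -3.93212879e+01, -3.70026398e+01, -1.89803109e-04,
        1.36363404e-03,  7.05598566e-06]), 'tool_pos': array([0.19231148, 0.59462541, 0.23123137]), 'tool_rot': array([-9.72235496e-06,  1.55750831e-01,  9.87796373e-01, -6.58091353e-05]), 'contact_force': array([ 0.09870098, -0.4860444 , -0.40051802]), 'ft_torque': array([-0.00474804,  0.00117257,  0.01968979]), 'grasp_force': 0.0, 'gripper_width': 0.9993833529726088}
```

View pics/top0.png

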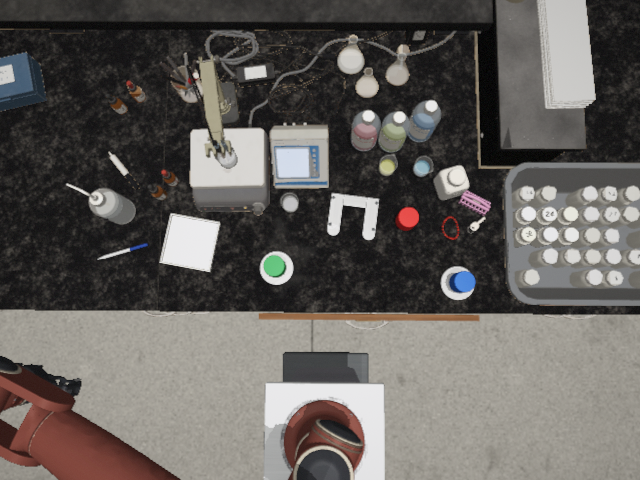

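View pics/side0.png

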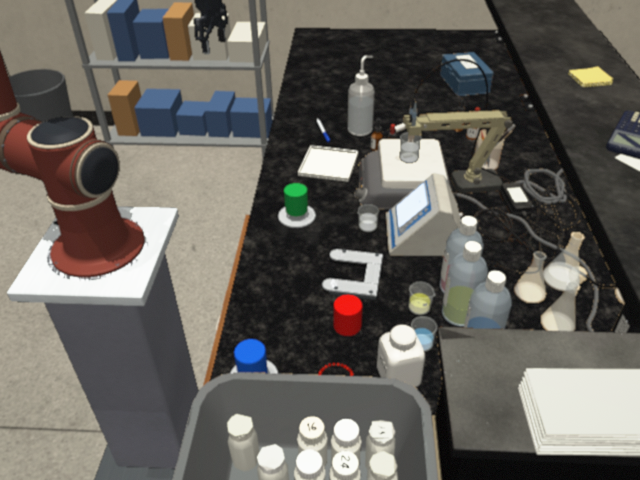

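Candidates: the blue cup at top (462,282) / side (250,355) sits on a flange. The red look-alike is at top (407,218) and the unwanted green pair at top (275,266). I choose the blue one.

```bash
cat > fit.py <<'E'
from h import *
from scipy.optimize import minimize
def soft(n,polys):  # supersampled raster of world polygons (+1 fill/-1 hole)
    m=np.zeros((1920,2560),np.uint8)
    for P,v in polys: cv2.fillPoly(m,[np.round((proj(n,P)+.5)*4).astype(np.int32)],v)
    return cv2.resize(m,(640,480),interpolation=cv2.INTER_AREA)/255.
def pl(p,xy,z):
    c,s=np.cos(p[2]),np.sin(p[2]); xy=np.array(xy,float)
    return np.c_[p[0]+c*xy[:,0]-s*xy[:,1],p[1]+s*xy[:,0]+c*xy[:,1],np.full(len(xy),z)]
U=[(-.056,.066),(.062,.066),(.062,-.066),(-.056,-.066),(-.056,-.032),(0,-.032)]+[(.032*np.cos(a),.032*np.sin(a)) for a in np.linspace(-np.pi/2,np.pi/2,13)]+[(-.056,.032)]
def puller(n,p): return soft(n,[(pl(p,U,.015),255)])
def tray(n,p): return soft(n,[(pl(p,np.array([(1,1),(1,-1),(-1,-1),(-1,1)])*.07,.012),255)])
def fit(masks,model,p0):
    f=lambda p:sum(np.abs(m-model(n,p)).sum() for n,m in masks.items())
    p0=np.array(p0)
    sim=np.vstack([p0]+[p0+d for d in np.diag([.012,.012,.12])])
    r=minimize(f,p0,method="Nelder-Mead",options=dict(initial_simplex=sim,xatol=1e-4,fatol=.05)); return r.x,r.fun,sum(m.sum() for m in masks.values())
def bright(im,n,c,r,z=.015):
    g=im.min(2).astype(float); u=proj(n,[[c[0],c[1],z]])[0]; k=np.zeros(g.shape,np.uint8)
    cv2.circle(k,tuple(int(v) for v in u),r,1,-1)
    return np.clip((g-60)/100,0,1)*k
def bluecentre(n,im):
    h=cv2.cvtColor(im,cv2.COLOR_BGR2HSV); m=cv2.inRange(h,(105,130,60),(130,255,255))
    k,l,s,c=cv2.connectedComponentsWithStats(m); i=1+np.argmax(s[1:,4]); return l==i,s[i],c[i]
def cyl(n,x,y,z0,z1,r=.028):
    a=np.linspace(0,2*np.pi,40); P=[np.c_[x+r*np.cos(a),y+r*np.sin(a),0*a+z] for z in(z0,z1)]
    H=cv2.convexHull(proj(n,np.vstack(P)).astype(np.float32))[:,0]
    m=np.zeros((1920,2560),np.uint8); cv2.fillPoly(m,[np.round((H+.5)*4).astype(np.int32)],255)
    return cv2.resize(m,(640,480),interpolation=cv2.INTER_AREA)/255.
def fitblue(ims,p0,z0):
    ms={n:bluecentre(n,im)[0].astype(float) for n,im in ims.items()}
    out={}
    for ks in (["top"],["side"],["top","side"]):
        f=lambda p:sum(np.abs(ms[n]-cyl(n,p[0],p[1],z0,z0+.062)).sum() for n in ks)
        r=minimize(f,p0,method="Nelder-Mead",options=dict(initial_simplex=np.array([p0,[p0[0]+.01,p0[1]],[p0[0],p0[1]+.01]]),xatol=1e-4))
        print("blue",ks,r.x.round(4),round(r.fun,1),round(sum(ms[n].sum() for n in ks)))
E
python3 - <<'E'
from fit import *
ims={n:cv2.imread(f"pics/{n}0.png") for n in("top","side")}
print("tray raw",back("top",(190,242),.01),back("side",(329,163),.01))
b=back("top",(462,282),.08); fitblue(ims,b[:2],.02)
p0=back("top",(354,212),.015); p0=[p0[0]-.0,p0[1],0]; t0=[*back("top",(190,242),.01)[:2],0.1]
for ks in(["top"],["side"],["top","side"]):
    print(ks,"puller",fit({n:bright(ims[n],n,p0,{"top":36,"side":42}[n]) for n in ks},puller,p0),
     "tray",fit({n:bright(ims[n],n,t0,{"top":45,"side":38}[n]) for n in ks},tray,t0))
# flange ellipse
for n in ims:
  for s in range(1): pass
P=fit({n:bright(ims[n],n,p0,{"top":36,"side":42}[n]) for n in ims},puller,p0)[0]
v=[]
for n,r in(("top",(200,320,320,500)),("side",(230,390,210,400))):
    im=ims[n]; big=cv2.resize(im[r[0]:r[1],r[2]:r[3]],None,fx=4,fy=4,interpolation=cv2.INTER_CUBIC)
    q=((proj(n,pl(P,U,.015))-[r[2],r[0]]+.5)*4).astype(np.int32); cv2.polylines(big,[q],True,(0,0,255),1)
    big=cv2.resize(big,(400,int(big.shape[0]*400/big.shape[1]))); v.append(np.pad(big,((0,400-big.shape[0]),(0,0),(0,0))))
cv2.imwrite("pics/c1.png",np.hstack(v))
E
```

```text
tray raw [0.52493326 0.37102503 0.01      ] [0.52989023 0.36378474 0.01      ]
blue ['top'] [ 0.42   -0.3634] 54.6 435
blue ['side'] [ 0.4187 -0.3531] 335.6 973
blue ['top', 'side'] [ 0.4207 -0.3602] 418.7 1408
['top'] puller (array([ 0.59762868, -0.07423093, -0.11928544]), np.float64(110.30411764705882), np.float64(1325.93)) tray (array([ 0.52599301,  0.37192851, -0.17405502]), np.float64(112.66333333333333), np.float64(2714.2699999999995))
['side'] puller (array([ 0.59829783, -0.07600764, -0.11675741]), np.float64(188.61294117647057), np.float64(1561.52)) tray (array([ 0.52784491,  0.36466678, -0.18079168]), np.float64(243.1543137254902), np.float64(1642.5900000000001))
['top', 'side'] puller (array([ 0.59828931, -0.07488166, -0.12246649]), np.float64(315.4613725490196), np.float64(2887.45)) tray (array([ 0.52583135,  0.37131759, -0.17179947]), np.float64(368.8572549019608), np.float64(4356.86))
```

View pics/c1.png

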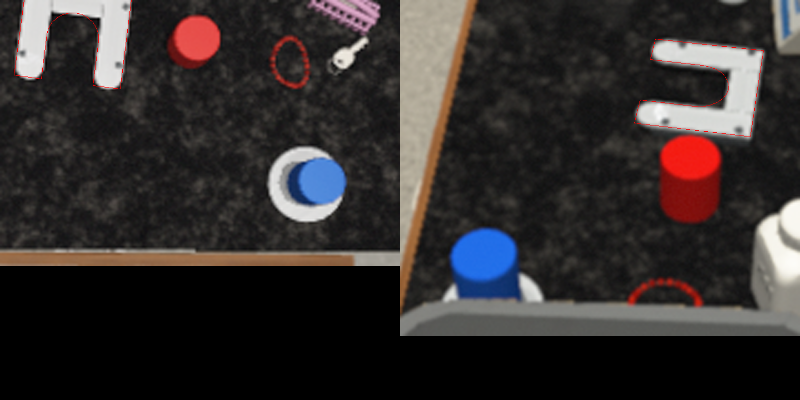

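The crop confirms it: the blue cup sits on a round flange (top crop 320,182) and the puller fit (red outline) lies well on the U. The red cup stands alone with no flange. The lower part of the blue cup is hidden by the bin in the side view, so I use the top fit (0.420, -0.363).

play_rows:
  linear:
    - [0.05,-0.04,0]
    - [0.05,-0.04,0]
    - [0.05,-0.04,0]
    - [0.05,-0.04,0]
    - [0.04,-0.05,0]
    - [0.01,-0.06,0]
    - [0,-0.06,0]
    - [0,-0.06,0]
  turn: [5.5,5.5,0,0,0,0,0,0]
  hand: 0.0854

```text
time: 1.5
tool_pos: [0.4366, 0.2078, 0.2315]
tool_rot: [0.0, 0.06, 0.998, 0.0]
contact_force: [1.4, 0.1, 0.1]
gripper_width: 0.999
grasp_force: 0.0
```

play_rows:
  linear:
    - [0,-0.06,0]
    - [0,-0.06,0]
    - [0,-0.06,0]
    - [0,-0.06,0]
    - [0,-0.06,0]
    - [0,-0.06,0]
    - [0,-0.06,0]
    - [0,-0.06,0]
  turn: [0,0,0,0,0,0,0,0]

```text
time: 2.5
tool_pos: [0.4363, -0.2725, 0.2317]
tool_rot: [0.001, 0.061, 0.998, -0.0]
contact_force: [1.0, -0.0, -1.3]
gripper_width: 0.999
grasp_force: 0.0
```

```bash
python3 - <<'E'
from fit import *
im=cv2.imread("pics/top0.png")
# flange (r 46 mm at z 5 mm) from the bright ring
u=(458,284); g=im.min(2); h=im.max(2); k=np.zeros(g.shape,np.uint8); cv2.circle(k,u,24,1,-1)
m=((h>110)&(k>0)).astype(float); m[im.shape[0]-0:]=0
f=lambda p:np.abs(m-np.maximum(cyl("top",p[0],p[1],0,.005,.046),cyl("top",p[0],p[1],.02,.082))).sum()
p0=np.array([.42,-.363]); r=minimize(f,p0,method="Nelder-Mead",options=dict(initial_simplex=[p0,p0+[.01,0],p0+[0,.01]],xatol=1e-4)); print(r.x,r.fun,m.sum())
s=state(); q=s["tool_rot"]; Y=R.from_quat(q[[1,2,3,0]]).as_matrix()[:,1]
print(s["time"],s["tool_pos"],np.degrees(np.arctan2(Y[1],Y[0])),s["joint_pos"])
E
```

```text
[ 0.42029054 -0.36226647] 110.49411764705883 848.0
2.5 [ 0.43630436 -0.27246491  0.23173338] 83.04783451171355 [-7.03148451e-01 -2.17132687e-01  1.86629798e+00  3.05981326e-04
  1.49127138e+00 -2.15263095e+00]
```

play_rows:
  linear:
    - [-0.01,-0.04,0]
    - [-0.012,-0.038,0]
    - [0,0,-0.04]
    - [0,0,-0.04]
    - [0,0,-0.02]
    - [0,0,0]
    - [0,0,0]
  turn: [0,0,0,0,0,0,0]

```text
time: 3.38
tool_pos: [0.4155, -0.3491, 0.1332]
tool_rot: [0.001, 0.06, 0.998, -0.001]
contact_force: [0.1, -0.0, 0.8]
gripper_width: 1.002
grasp_force: 0.0
```

play_rows:
  linear:
    - [0.005,-0.014,0]
    - [0,0,0]
    - [0,0,-0.03]
    - [0,0,-0.03]
    - [0,0,-0.03]
    - [0,0,-0.01]
    - [0,0,0]
    - [0,0,0]
  turn: [0,0,0,0,0,0,0,0]

```text
time: 4.38
tool_pos: [0.4204, -0.3633, 0.0329]
tool_rot: [0.001, 0.06, 0.998, -0.001]
contact_force: [0.5, 0.6, -0.4]
gripper_width: 1.0
grasp_force: 0.0
```

```bash
python3 - <<'E'
from fit import *
im=save("top","t2.png"); im2=save("side","s2.png")
v=[cv2.resize(im[230:330,400:520],(480,400),interpolation=cv2.INTER_CUBIC),cv2.resize(im2[310:390,210:290],(320,320))]
v[1]=np.pad(v[1],((0,80),(0,0),(0,0)))
cv2.imwrite("pics/c2.png",np.hstack(v)); print(state()["tool_pos"])
E
```

```text
[ 0.42040965 -0.36323424  0.03294338]
```

View pics/c2.png

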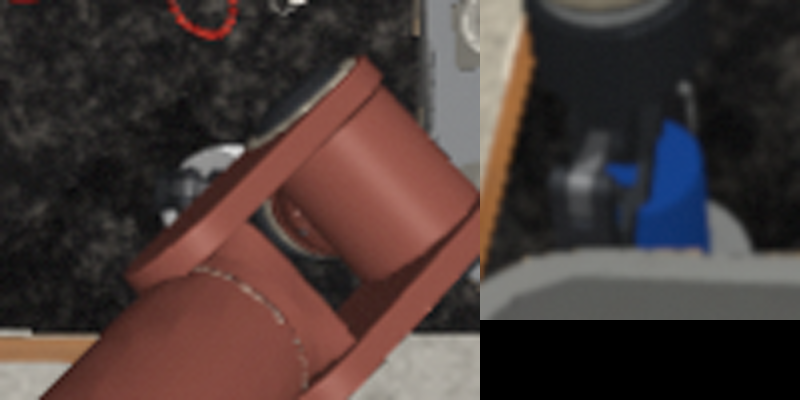

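The arm hides the top view. In the side crop the cup (605–710, 120–250) stands between the fingers, with the near finger at about column 650 close to its middle. Closing now.

play_rows:
  linear:
    - [0,0,0]
    - [0,0,0]
    - [0,0,0]
    - [0,0,0]
    - [0,0,0]
    - [0,0,0]
  turn: [0,0,0,0,0,0]
  hand: 0.03

```text
time: 5.22
tool_pos: [0.4201, -0.3629, 0.0321]
tool_rot: [0.001, 0.06, 0.998, -0.001]
contact_force: [0.2, 0.8, 5.7]
gripper_width: 0.632
grasp_force: 63.5
```

play_rows:
  linear:
    - [0,0,0.005]
    - [0,0,0.005]
    - [0,0,0.01]
    - [0,0,0.01]
    - [0,0,0]
    - [0,0,0]
  turn: [0,0,0,0,0,0]

```text
time: 5.98
tool_pos: [0.4195, -0.3623, 0.0613]
tool_rot: [-0.0, 0.06, 0.998, 0.0]
contact_force: [-0.7, 0.8, -1.5]
gripper_width: 0.634
grasp_force: 63.2
```

play_rows:
  linear:
    - [0.002,0.02,0]
    - [0.006,0.045,0]
    - [0.009,0.05,0]
    - [0.009,0.05,0]
    - [0.009,0.05,0]
    - [0.009,0.05,0]
    - [0.004,0.03,0]
    - [0,0.009,0]
  turn: [0,0,0,0,0,0,0,0]

```text
time: 6.98
tool_pos: [0.4667, -0.0559, 0.0607]
tool_rot: [-0.001, 0.059, 0.998, 0.0]
contact_force: [0.1, 0.4, -1.7]
gripper_width: 0.633
grasp_force: 63.7
```

play_rows:
  linear:
    - [0,0,0]
    - [0,0,0]
  turn: [0,0]

```text
time: 7.22
tool_pos: [0.4674, -0.059, 0.0613]
tool_rot: [-0.0, 0.061, 0.998, -0.0]
contact_force: [0.3, -0.6, -2.2]
gripper_width: 0.633
grasp_force: 63.7
```

```bash
python3 - <<'E'
from fit import *
im=save("top","t3.png"); im2=save("side","s3.png"); s=state()
print(s["tool_pos"],s["contact_force"])
v=[cv2.resize(im2[220:340,270:430],(640,480),interpolation=cv2.INTER_CUBIC)]
cv2.imwrite("pics/c3.png",np.hstack(v))
E
```

```text
[ 0.46751894 -0.05920226  0.06130785] [-0.31803411 -0.93610634 -2.29318676]
```

View pics/c3.png

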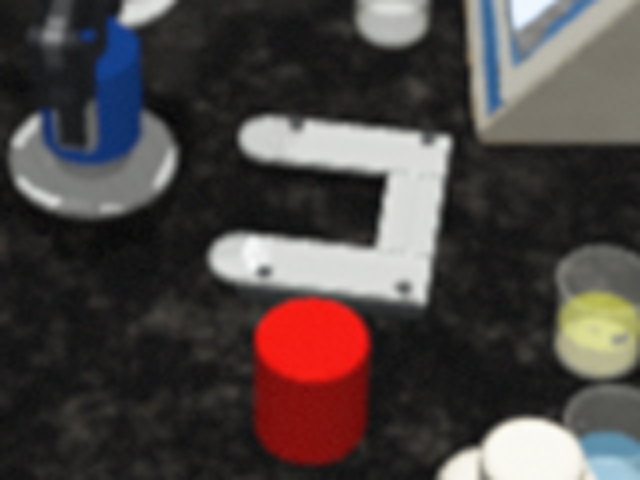

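The crop shows the pair hanging together: flange at crop (93,157), just short of the fork mouth, with the arm tips at (265,137) and (235,257). The red cup is clear of it.

play_rows:
  linear:
    - [0,0,-0.01]
    - [0,0,-0.01]
    - [0,0,-0.005]
    - [0,0,-0.003]
    - [0,0,0]
    - [0,0,0]
  turn: [0,0,0,0,0,0]

```text
time: 8.07
tool_pos: [0.4678, -0.0583, 0.0335]
tool_rot: [0.0, 0.06, 0.998, -0.0]
contact_force: [-0.3, 0.1, -1.8]
gripper_width: 0.629
grasp_force: 63.9
```

```bash
python3 - <<'E'
from fit import *
for n,z in(("side",.029),):
    a=np.linspace(0,2*np.pi,60); q=proj(n,np.c_[.4675+.046*np.cos(a),-.059+.046*np.sin(a),0*a+z+.003])
    print((q.min(0)-[270,220])*4,(q.max(0)-[270,220])*4,"seen 8..178, 100..216")
    print(proj(n,[[.4675+.005,-.059,z],[.4675,-.059+.005,z]])-proj(n,[[.4675,-.059,z]]))
s=state(); print(s["tool_pos"],s["contact_force"])
c,si=np.cos(-.12),np.sin(-.12); d=s["tool_pos"][:2]-[.598,-.0748]; print("in puller frame",c*d[0]+si*d[1],-si*d[0]+c*d[1])
E
```

```text
[ 6.10004417 98.03117304] [172.09365719 208.9970553 ] seen 8..178, 100..216
[[ 2.24394441  0.06189586]
 [ 0.20678772 -1.50234001]]
[ 0.46781331 -0.05833214  0.0334588 ] [-0.33735768  0.14948611 -1.83427699]
in puller frame -0.13122187602358976 0.0007644966911675797
```

play_rows:
  linear:
    - [0.02,-0.0025,0]
    - [0.02,-0.0025,0]
    - [0.02,-0.0025,0]
    - [0.02,-0.0025,0]
    - [0.02,-0.0025,0]
    - [0,0,0]
    - [0,0,0]
  turn: [0,0,0,0,0,0,0]

```text
time: 8.95
tool_pos: [0.5669, -0.0706, 0.0331]
tool_rot: [-0.0, 0.06, 0.998, 0.0]
contact_force: [0.8, -0.9, -1.9]
gripper_width: 0.63
grasp_force: 63.7
```

play_rows:
  linear:
    - [0.015,-0.002,0]
    - [0.014,-0.002,0]
    - [0,0,0]
    - [0,0,0]
    - [0,0,0]
  turn: [0,0,0,0,0]

```text
time: 9.57
tool_pos: [0.5961, -0.0747, 0.033]
tool_rot: [-0.0, 0.06, 0.998, 0.0]
contact_force: [-1.0, -0.1, -1.5]
gripper_width: 0.634
grasp_force: 63.8
```

```bash
python3 - <<'E'
from fit import *
im2=save("side","s4.png"); s=state(); im=save("top","t4.png")
print(s["tool_pos"],s["contact_force"])
c,si=np.cos(-.12),np.sin(-.12); d=s["tool_pos"][:2]-[.598,-.0748]; print("in puller frame",c*d[0]+si*d[1],-si*d[0]+c*d[1])
cv2.imwrite("pics/c4.png",np.hstack([cv2.resize(im2[230:310,300:400],(500,400),interpolation=cv2.INTER_CUBIC),cv2.resize(im[170:260,320:387],(298,400))]))
E
```

```text
[ 0.59615753 -0.07471696  0.03310922] [-0.5232144  -0.13738827 -1.18731602]
in puller frame -0.0018391588040884788 -0.00013812126437917312
```

View pics/c4.png

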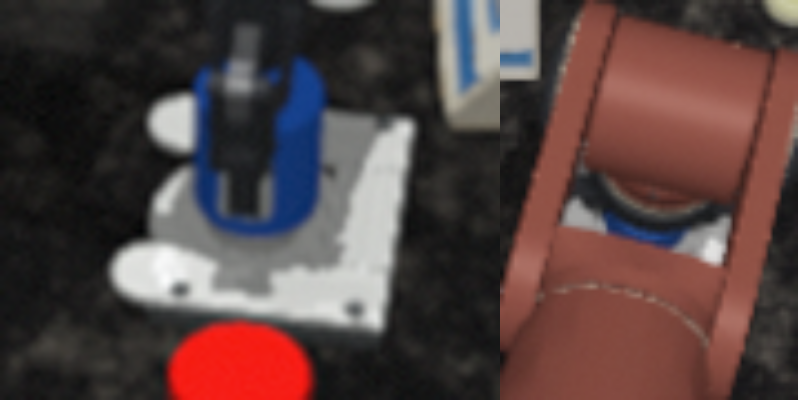

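The blue cup stands in the fork (side crop 262,150). The flange edge shows in the open mouth between the arm tips (170,200) and passes under the plate. Pulling up now.

play_rows:
  linear:
    - [0,0,0.005]
    - [0,0,0.005]
    - [0,0,0.005]
    - [0,0,0.005]
    - [0,0,0.005]
    - [0,0,0.005]
    - [0,0,0.005]
    - [0,0,0.005]
  turn: [0,0,0,0,0,0,0,0]

```text
time: 10.68
tool_pos: [0.5967, -0.0748, 0.0738]
tool_rot: [0.0, 0.06, 0.998, -0.0]
contact_force: [0.1, 0.3, -1.8]
gripper_width: 0.632
grasp_force: 64.7
```

play_rows:
  linear:
    - [0,0,0.015]
    - [0,0,0.02]
    - [0,0,0.02]
    - [0,0,0.03]
    - [0,0,0.03]
    - [0,0,0.02]
    - [0,0,0]
    - [0,0,0]
  turn: [0,0,0,0,0,0,0,0]

```text
time: 11.68
tool_pos: [0.5959, -0.0747, 0.2071]
tool_rot: [-0.001, 0.06, 0.998, 0.0]
contact_force: [-0.2, -0.7, -0.4]
gripper_width: 0.632
grasp_force: 64.7
```

```bash
python3 - <<'E'
from fit import *
im2=save("side","s5.png"); s=state()
print(s["tool_pos"],s["contact_force"])
cv2.imwrite("pics/c5.png",cv2.resize(im2[160:310,280:430],(600,600),interpolation=cv2.INTER_CUBIC))
E
```

```text
[ 0.59570125 -0.0745998   0.20653973] [ 0.10688538  0.34667527 -1.58716033]
```

View pics/c5.png

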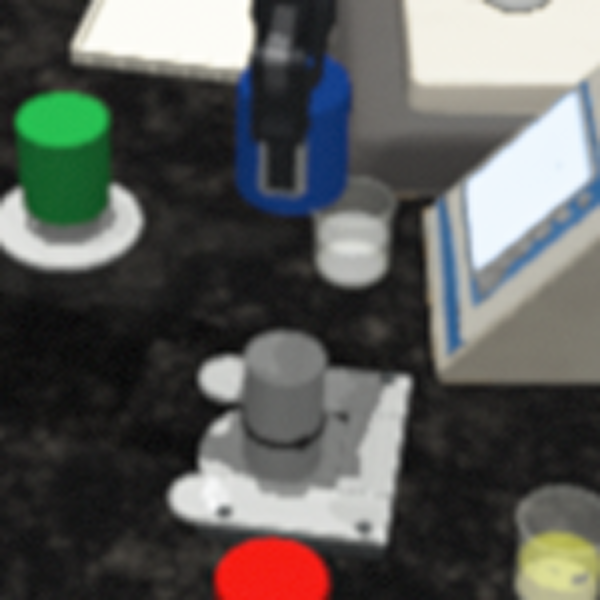

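The side crop shows the blue cup held free at (293,135) and the steel cup standing in the fork slot (285,400). Carrying it to the tray, with a retreat in x first.

play_rows:
  linear:
    - [-0.03,0.02,0]
    - [-0.05,0.03,0]
    - [-0.04,0.05,0]
    - [0,0.055,0]
    - [0,0.055,0]
    - [0,0.055,0]
    - [0,0.055,0]
    - [0,0.05,0]
  turn: [0,0,0,0,0,0,0,0]

```text
time: 12.72
tool_pos: [0.4764, 0.2956, 0.2065]
tool_rot: [-0.001, 0.06, 0.998, -0.001]
contact_force: [0.9, -0.7, -0.2]
gripper_width: 0.633
grasp_force: 64.7
```

play_rows:
  linear:
    - [0.01,0.04,0]
    - [0.02,0.03,0]
    - [0.02,0.005,0]
    - [0,0,-0.04]
    - [0,0,-0.04]
    - [0,0,-0.02]
    - [0,0,0]
    - [0,0,0]
  turn: [0,0,0,0,0,0,0,0]

```text
time: 13.72
tool_pos: [0.5285, 0.3695, 0.11]
tool_rot: [0.001, 0.06, 0.998, 0.001]
contact_force: [0.5, 1.0, 0.1]
gripper_width: 0.635
grasp_force: 64.8
```

```bash
python3 - <<'E'
from fit import *
ims={"side":save("side","s6.png"),"top":save("top","t6.png")}; s=state(); tp=s["tool_pos"]
print(tp,s["contact_force"])
z=tp[2]-.0125
print("pred rim z",z)
m=bluecentre("side",ims["side"])[0]; ys,xs=np.nonzero(m); print("blue bbox",xs.min(),xs.max(),ys.min(),ys.max(),m.sum())
a=np.linspace(0,2*np.pi,60)
for dz in(0,.062):
    q=proj("side",np.c_[tp[0]+.028*np.cos(a),tp[1]+.028*np.sin(a),0*a+z+dz]); print(q.min(0),q.max(0))
cen=lambda n,P:bright(ims[n],n,P,25,.08).sum()
P=fit({"top":bright(ims["top"],"top",(.598,-.075),36)},puller,[.598,-.075,-.12]); print(P)
cv2.imwrite("pics/c6.png",np.hstack([cv2.resize(ims["side"][110:210,280:380],(400,400),interpolation=cv2.INTER_CUBIC),cv2.resize(ims["top"][180:250,315:385],(400,400),interpolation=cv2.INTER_CUBIC)]))
E
```

```text
[0.52880929 0.36968174 0.11073938] [-0.09447423 -0.07547291 -1.15452993]
pred rim z 0.09823937636141032
blue bbox 319 339 110 141 327
[318.17104108 128.79828704] [338.96705444 139.36309807]
[317.80126165 108.18113887] [339.1307353 118.4449786]
(array([ 0.59700606, -0.07431581, -0.11904852]), np.float64(595.9737254901961), np.float64(1904.3600000000001))
```

View pics/c6.png

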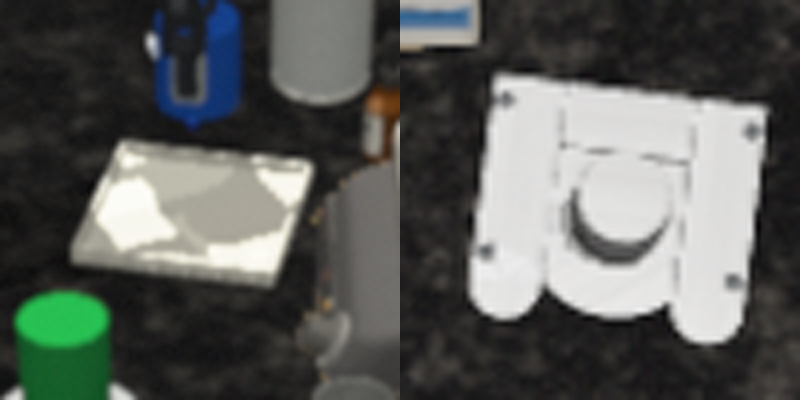

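The blue cup hangs over the tray's back side in the view (200,60) as predicted. In the top crop the steel cup stands in the fork (625,205) with its flange under both arms. Lowering.

play_rows:
  linear:
    - [-0.002,0,-0.025]
    - [0,0,-0.025]
    - [0,0,-0.02]
    - [0,0,-0.01]
    - [0,0,-0.005]
    - [0,0,-0.003]
    - [0,0,0]
    - [0,0,0]
  turn: [0,0,0,0,0,0,0,0]

```text
time: 14.82
tool_pos: [0.526, 0.3692, 0.021]
tool_rot: [0.0, 0.06, 0.998, 0.0]
contact_force: [0.3, -0.6, -0.5]
gripper_width: 0.631
grasp_force: 64.8
```

```bash
python3 - <<'E'
from fit import *
print("steel",back("top",(354.4,215),.078)); s=state();print(s["tool_pos"],s["contact_force"])
E
```

```text
steel [ 0.59151313 -0.07758864  0.078     ]
[0.52595112 0.3691984  0.02097041] [ 0.30871302 -0.56232809 -0.47187874]
```

play_rows:
  linear:
    - [0,0,-0.002]
    - [0,0,-0.002]
    - [0,0,0]
  turn: [0,0,0]

```text
time: 15.2
tool_pos: [0.5255, 0.369, 0.0162]
tool_rot: [-0.0, 0.06, 0.998, -0.0]
contact_force: [-0.2, 0.9, -1.0]
gripper_width: 0.633
grasp_force: 65.0
```

play_rows:
  linear:
    - [0,0,-0.001]
    - [0,0,0]
    - [0,0,-0.001]
    - [0,0,0]
  turn: [0,0,0,0]

```text
time: 15.7
tool_pos: [0.5256, 0.369, 0.0161]
tool_rot: [-0.0, 0.06, 0.998, -0.0]
contact_force: [-5.1, -2.4, 10.2]
gripper_width: 0.631
grasp_force: 66.0
```

Contact: the cup is standing on the tray floor. Opening and retreating straight up.

play_rows:
  linear:
    - [0,0,0]
    - [0,0,0]
    - [0,0,0]
    - [0,0,0]
    - [0,0,0]
  turn: [0,0,0,0,0]
  hand: 0.0854

```text
time: 16.32
tool_pos: [0.5255, 0.369, 0.0142]
tool_rot: [-0.0, 0.06, 0.998, -0.0]
contact_force: [0.7, 0.8, -0.4]
gripper_width: 1.002
grasp_force: 0.0
```

play_rows:
  linear:
    - [0,0,0.01]
    - [0,0,0.03]
    - [0,0,0.05]
    - [0,0,0.06]
    - [0,0,0.05]
    - [-0.05,-0.02,0]
    - [-0.06,-0.06,0]
    - [-0.03,-0.06,0]
  turn: [0,0,0,0,0,0,0,0]

```text
time: 17.32
tool_pos: [0.4018, 0.2483, 0.2152]
tool_rot: [0.001, 0.059, 0.998, 0.0]
contact_force: [1.3, -0.6, 0.9]
gripper_width: 1.0
grasp_force: 0.0
```

play_rows:
  linear:
    - [0,-0.06,0]
    - [0,-0.05,0]
    - [0,0,0]
    - [0,0,0]
  turn: [0,0,0,0]

```text
time: 17.82
tool_pos: [0.4036, 0.139, 0.215]
tool_rot: [0.001, 0.061, 0.998, 0.0]
contact_force: [0.5, 0.4, 0.6]
gripper_width: 1.0
grasp_force: 0.0
```

```bash
python3 - <<'E'
from fit import *
ims={"side":save("side","s7.png"),"top":save("top","t7.png")}; print(state()["tool_pos"],state()["time"])
fitblue(ims,np.array([.526,.369]),.004)
for n in("top","side"):
    for d in trace(n,"steel_cup_blue")[:2]:
        r=d["region"].astype(np.uint8); ys,xs=np.nonzero(r); print(n,d["p"],d["location"],xs.min(),xs.max(),ys.min(),ys.max(),r.sum())
a=np.linspace(0,2*np.pi,40); v=[]
for n,(r0,c0,h,f) in {"side":(225,310,80,5),"top":(180,315,70,5)}.items():
    big=cv2.resize(ims[n][r0:r0+h,c0:c0+h],None,fx=f,fy=f,interpolation=cv2.INTER_CUBIC)
    for x,col in((-.006,(0,0,255)),(0,(0,255,0))):
        c=np.array([.5977,-.0745])+x*np.array([.993,-.12])
        q=proj(n,np.c_[c[0]+.022*np.cos(a),c[1]+.022*np.sin(a),0*a+.078])
        cv2.polylines(big,[np.round((q-[c0,r0]+.5)*f).astype(np.int32)],True,col,1)
        q=proj(n,np.c_[c[0]-.046*np.cos(a/8-.39),c[1]-.046*np.sin(a/8-.39),0*a+.005])
        cv2.polylines(big,[np.round((q-[c0,r0]+.5)*f).astype(np.int32)],False,col,1)
    v.append(cv2.copyMakeBorder(big,0,400-big.shape[0],0,0,0))
cv2.imwrite("pics/c7.png",np.hstack(v))
E
```

```text
[0.40340888 0.13972912 0.21460858] 17.925
blue ['top'] [0.525  0.3663] 79.6 395
blue ['side'] [0.5267 0.3782] 101.4 531
blue ['top', 'side'] [0.5263 0.3724] 209.6 926
top 0.6 [353.4, 221.6] 340 365 206 235 646
side 0.82 [351.9, 264.1] 330 365 243 281 951
```

View pics/c7.png

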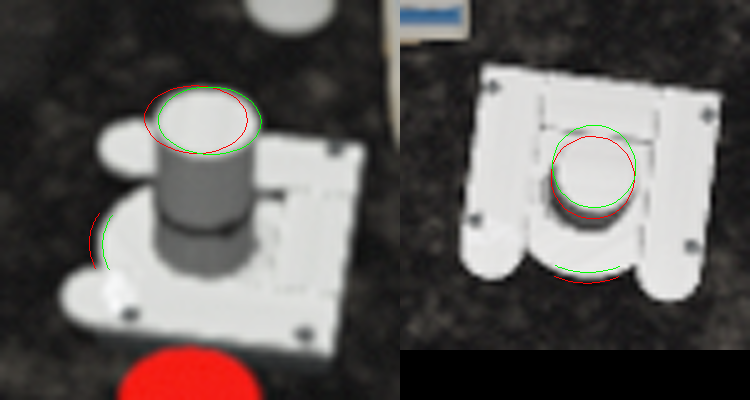

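Green outlines mark the exact seat. The steel cup's top (side 205,120; top 592,175) and flange edge lie within about 2 mm of it, under both arms. The blue cup stands mouth down within a few mm of the tray's middle, and the gripper is clear.

```bash
python3 -c "
from plant import *
print(job_done())"
```

```text
the job is handed in; nothing more can be done
None
```

The job is handed in at about 18 s: the blue cup stands mouth down within a few millimetres of the tray's middle and let go, and the steel cup stands in the puller about 2 mm from its seat with its flange under both arms.

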